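Set the reach gauge to the red clip and hold it

ROBOT

A 6-joint arm with a two-finger parallel gripper is mounted at the origin on the work surface; the furniture and walls round the work are solid. World frame = base frame: x ahead of the robot, y to its left, z up, the work surface at z = 0. Lengths are in m, angles in rad, forces in N, time in s.
With the tool pointing down it reaches from about 0.4 to 0.925 m from the base axis. Payload 12.5 kg.
Tool frame: the origin (TCP) lies at the very end of the fingers, on their centre line; the grasp point (between the pads) lies robot.pinch_z behind it (robot.pinch_z is the distance from the TCP to the grasp point, in m); z points along the fingers, x is the direction in which the jaws open and shut, and the axes are right-handed (so a half turn about z gives the same grasp; the last joint's range is limited). The gripper opens to 95 mm and grips with 3 to 60 N. Pads are 20 mm wide; open, the fingers measure 119 mm over their backs; the gripper's body (75 mm by 180 mm) begins 59 mm behind the grasp point.
Start: joints at [-1.21, 0.491, 1.559, -0, 1.092, -0.106], TCP at [0.281, -0.558, 0.215] pointing down, gripper open.
Joint ranges: [-3.1, 3.1], [-0.84, 2.19], [0.05, 2.79], [-1.13, 4.28], [0.06, 2.93], [-2.69, 2.69]. Speed limits (rad/s): [2.22, 2.22, 2.79, 3.14, 3.14, 3.14].

INTERFACE

Orientations are given as a unit quaternion [x, y, z, w].
In Python, from cell import robot gives the robot as it stands.
- The arm moves only by the tool play_rows, never from a script. Its argument "steps" is a list of rows, each a list of 7 numbers: the opening, from -1 (shut) to 1 (fully open), then the shift along the tool's x, y, z in units of 30 mm (1.0 is 30 mm), then the turn, a rotation vector about the tool's x, y, z in units of 6 degrees (1.0 is 6 degrees). A call has 1 to 10 rows; each row is the pose to reach, as a shift and turn from the pose measured when the call began, along the tool's axes at that moment; what a row does not reach only later rows make up. A row lasts 1/8 s, in which the tool goes at most 62.5 mm and 10.7 degrees, less where a joint would pass 70% of its speed; a pose out of reach is approached as far as the arm can. A call with a gripper value outside its range is refused whole. The fingers move at their own pace and stop on an object; "force" is the grip in N (left out, the last holds). Time passes only in rows, so rows that repeat a pose let the fingers close. It gives the time, the measured TCP pose, the force and the opening at its end, in the units of the state.
- robot.read_state(): the state, without advancing time (a new reading comes with each control period).
- robot.read_camera(name): name is "side" or "top"; returns a dict with "frame" (400x640x3 uint8, blue, green, red), "range_z" (400x640 float32, m along the optical axis (not along the pixel's ray), 0 where there is no reading), "K" (3x3 intrinsics, pixels), "D" ([k1, k2, p1, p2, k3] as OpenCV has them; the pictures are not rectified), "cam_to_world" (4x4, takes a point from camera to world coordinates). Camera axes: x right, y down, z forward; pixel columns grow to the right and rows downward; lengths in m; the calibration is good to about 2 mm. A picture is of the moment at which its call begins.
- robot.sign_off(): hands the job in, once; it reports no verdict.
The state is a dict: "time": time; "joint_positions": joint angles; "joint_vel": joint speeds; "tau": joint torques, N m; "ee_pos": TCP position; "eef_rot": TCP orientation; "wrist_force": force on the tool from outside, world axes, zero at the start; "wrist_torque": the same for the moment, N m; "width": opening from 0.0 (shut) to 1.0 (fully open).
Only numpy, scipy, OpenCV 4.12 (cv2) and the standard library are available. Lean on these libraries where they do the work, as an engineer would, in place of code of your own. Each camera call takes 0.05 s, during which the arm holds its last target. There are 200 camera calls.

TASK

Set the reach gauge so that a bowl can be offered up to it: pinch the gauge's black handle so that its yellow lock button is squeezed in, and draw the sprung telescoping arm out along the scale until the orange pointer is opposite the red clip. Finish while still holding it there, button squeezed and arm at rest (do not let go), and leave the other things on the table where they stand.

Things in the scene. Friction and masses are not known exactly. Their poses are not given: they have to be found in the camera images.
- reach_arm (a joint): how far the telescoping arm is drawn out of its sleeve, m: 0 fully in (where it starts, locked), 0.105 fully out. A spring draws it back in, with 3 N when in and 5 N when out; while locked it gives only about 1.5 mm. Let go, it slides home and locks itself.
- lock_button (a joint): travel of the yellow lock button, m: 0 out (locked when the arm is home), 0.008 pushed fully in. Unlocked from 0.0055 on. Spring: 5 N to start, 8 N fully in; comes out by itself when let go.
- gauge_head: black upright handle on the arm's outer end, yellow lock button on one side, orange pointer on the other, grey felt tip in front. Origin: at table height, where the gauge's origin is, shifted along x by the arm's draw. +x is the way the arm is drawn out (it slides along x only), z up, button on the +y side. Handle: 30 mm along x, 70 to 112 mm above the table.
- grip (a point): point to pinch the handle, 90 mm above the table, on the handle's centre; axes as the head's. Pinch along y: plain face at y = -17 mm; button (26 mm along x, 36 mm high) face at y = +25 mm out, +17 mm pushed in (towards -y): 42 mm wide, 34 mm once squeezed, then centred here. Nothing of the gauge near the handle is over 54 mm high. Moves with the arm.
- pointer (a point): tip of the orange pointer, on the side away from the button, just above the scale, 26 mm above the table; same axes as the head; moves with the arm.
- mark (a point): middle (along the scale) of the red clip on the scale's outer edge; x along the scale, the way the arm is drawn out. The clip is 8 mm wide along x, its top 25 mm above the table; fixed, 42 to 90 mm beyond the pointer's start. With the pointer opposite, the two points have the same x and differ by only about 2 mm otherwise.
- gauge: fixed gauge: grey base plate 260x102x10 mm, origin at table height under the middle of its length, +x the way the arm is drawn out (away from the robot, ahead and to its right: yaw -0.70 to -0.40 rad). Green sleeve 40 mm wide, 54 high, from x = -130 to -20 mm; latch rail 44 mm high on the +y side; white scale on the -y side, a tick each 5 mm. A fixed blue vice, 115 mm high, stands past its +x end.
- bowl: dark brown mended ceramic bowl with pale crack lines, 205 mm wide, 66 high; bystander, origin under its middle
- swab_box: beige cardboard box, 68x105x53 mm; bystander, origin under its middle
- resin_jar: small jar with pale lid, 48 mm wide, 70 high; bystander, origin under its middle
- filler_jar: white jar with blue lid, 62 mm wide, 56 high; bystander, origin under its middle
- tape_roll: flat roll of cream masking tape, 104 mm wide, 25 high; bystander, origin under its middle
- glue_tube: blue squeeze tube, 42x146x28 mm; bystander, origin under its middle
- sherd_dish: small shallow dish with sherds, 84 mm wide, 15 high; bystander, origin under its middle

How it is judged:
By the outcome, as a careful person would: the job done as asked, in the order asked, and still so for the second after the job is handed in, while the arm keeps its last pose, push and grip.
It also fails if it takes over 32 s, if anything falls off the work surface, if the arm or the gripper's body presses on something with over 40 N, if the wrist force passes 120 N, or if a joint passes its speed limit or range.

## Working session

There is one attempt and no reset: what is moved stays moved. The work goes in short steps, Python scripts to look and compute and a tool call to move; the robot and the scene stay as the last step left them, time stands still between calls to the robot, and variables do not carry over. Pictures are saved under pics/ and viewed, about 8 in all and at most 12, crops included, and the job is handed in when it is done.

Besides the shell and the picture viewer there is one more tool, called after "Call:" in YAML: its name, and indented under it one key for each argument. play_rows: Moves the arm, as the interface text tells. Its arguments: {"type":"object","properties":{"steps":{"type":"array"},"force":{"type":"number"}},"required":["steps"]}

```bash
mkdir -p pics; ls; cat > h.py <<'E'
import numpy as np, cv2
from cell import robot
from scipy.spatial.transform import Rotation as R
def cast(c,px,z):
    "pixels (n,2) -> world points on plane z"
    n=cv2.undistortPoints(np.float64(px).reshape(-1,1,2),c["K"],np.array(c["D"],float)).reshape(-1,2)
    T=np.array(c["cam_to_world"]); d=np.c_[n,np.ones(len(n))]@T[:3,:3].T; o=T[:3,3]
    return o+d*((z-o[2])/d[:,2])[:,None]
def deproj(c,px):
    px=np.atleast_2d(px); n=cv2.undistortPoints(np.float64(px).reshape(-1,1,2),c["K"],np.array(c["D"],float)).reshape(-1,2)
    zz=c["range_z"][px[:,1].astype(int),px[:,0].astype(int)]; T=np.array(c["cam_to_world"])
    return (np.c_[n,np.ones(len(n))]*zz[:,None])@T[:3,:3].T+T[:3,3]
E
python3 - <<'E'
from h import *
print(robot.pinch_z, robot.read_state())
for n in("top","side"):
    c=robot.read_camera(n); cv2.imwrite(f"pics/{n}0.png",c["frame"]); print(n,c["cam_to_world"])
E
```

```text
pics
0.0188 {'time': 0.0, 'joint_positions': array([-1.20958142e+00,  4.91534489e-01,  1.55946678e+00, -7.62960038e-06,
        1.09167700e+00, -1.05600736e-01]), 'joint_vel': array([-0.00059788, -0.00025275,  0.00030632, -0.00041438,  0.0008214 ,
        0.00063534]), 'tau': array([-2.04291558e-03, -6.12655592e+01, -2.58178622e+01,  6.91750715e-02,
        4.82628378e-02, -8.51070740e-05]), 'ee_pos': array([ 0.2812085 , -0.55788709,  0.21407135]), 'eef_rot': array([ 8.51483307e-01, -5.24381430e-01, -4.31680020e-04, -3.29089855e-04]), 'wrist_force': array([-0.18962838,  0.38857501,  0.83980983]), 'wrist_torque': array([-0.03571302,  0.0066651 , -0.0304787 ]), 'width': 1.0008765374133404}
top [[-0.09312802 -0.97462567  0.20354843  0.26956572]
 [-0.99564364  0.09209911 -0.01454279 -0.01710319]
 [-0.00457285 -0.20401605 -0.97895686  1.30890537]
 [ 0.          0.          0.          1.        ]]
side [[-0.16338953 -0.53360516  0.82980082 -0.64751641]
 [-0.98655398  0.09168551 -0.135296    0.15165493]
 [-0.00388607 -0.84074925 -0.54141075  0.80667061]
 [ 0.          0.          0.          1.        ]]
```

View pics/top0.png

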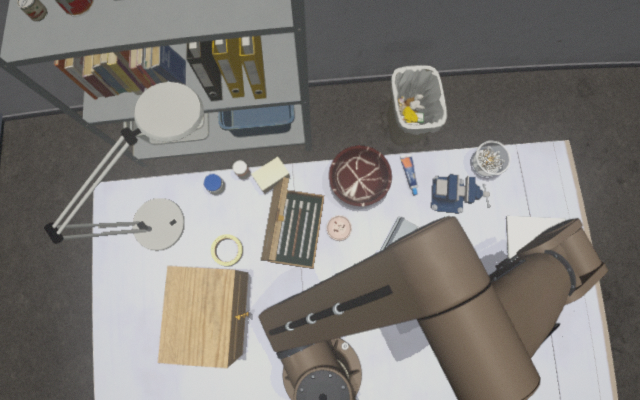

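View pics/side0.png

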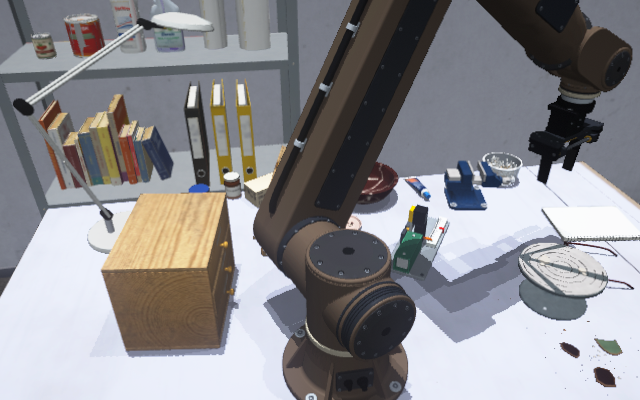

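The top view has the gauge hidden under the arm, with only a plate edge showing near (398,232). The side view shows the green sleeve (408,250), black handle (420,218), yellow button (411,213) and red clip (442,226). Next I zoom into the side view.

```bash
python3 - <<'E'
from h import *
c=robot.read_camera("side"); f=c["frame"]
cv2.imwrite("pics/side1.png",cv2.resize(f[190:290,370:470],None,fx=6,fy=6,interpolation=cv2.INTER_CUBIC))
hsv=cv2.cvtColor(f,cv2.COLOR_BGR2HSV)
def blob(n,lo,hi,box=(370,190,470,290)):
    m=cv2.inRange(hsv,lo,hi); x0,y0,x1,y1=box; k=np.zeros_like(m); k[y0:y1,x0:x1]=m[y0:y1,x0:x1]
    v,u=np.nonzero(k); 
    if len(u)==0: print(n,"none"); return
    px=np.c_[u,v]; P=deproj(c,px); print(n,len(u),px.mean(0),u.min(),u.max(),v.min(),v.max(),np.median(P,0).round(4))
blob("yellow",(22,120,100),(35,255,255)); blob("orange",(8,150,120),(20,255,255)); blob("red",(0,150,80),(6,255,255)); blob("red2",(174,150,80),(180,255,255)); blob("green",(50,80,30),(90,255,255))
E
```

```text
yellow 61 [410.96721311 213.39344262] 409 414 206 221 [ 0.3466 -0.2416  0.0972]
orange 16 [425.    236.875] 407 431 229 239 [ 0.328  -0.2861  0.0268]
red 1 [440. 227.] 440 440 227 227 [ 0.3757 -0.339   0.0215]
red2 7 [441.85714286 228.28571429] 440 443 227 230 [ 0.3695 -0.3415  0.0221]
green 638 [408.35893417 249.24451411] 393 422 231 272 [ 0.2682 -0.2153  0.0513]
```

View pics/side1.png

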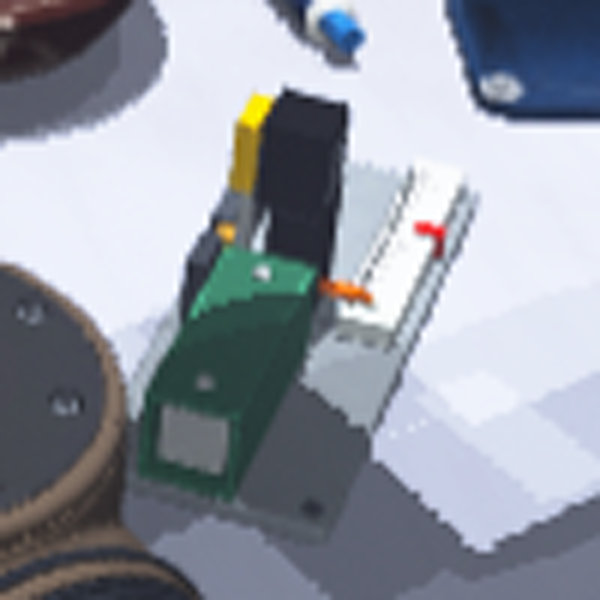

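The crop shows the plain gauge layout: button at +y (left), handle top near crop (305,105), pointer tip near (370,298), and clip near (432,238). Next I get yaw and handle position from the depth points.

```bash
cat >> h.py <<'E'
def cloud(c,box):
    x0,y0,x1,y1=box; v,u=np.mgrid[y0:y1,x0:x1]; px=np.c_[u.ravel(),v.ravel()]
    ok=c["range_z"][px[:,1],px[:,0]]>0; px=px[ok]; return px,deproj(c,px)
def yawfit(P):
    r=cv2.minAreaRect(np.float32(P[:,:2]*1000)); b=cv2.boxPoints(r); e=[b[1]-b[0],b[2]-b[1]]; e=max(e,key=np.linalg.norm)
    return np.round(r[0],1),np.round(r[1],1),(np.arctan2(e[1],e[0])+np.pi/2)%np.pi-np.pi/2
E
python3 - <<'E'
from h import *
c=robot.read_camera("side"); px,P=cloud(c,(388,190,455,285)); f=c["frame"][px[:,1],px[:,0]].astype(int)
near=(P[:,0]<.52)&(P[:,1]>-.42)
for n,m in (("plate",(P[:,2]>.006)&(P[:,2]<.013)&near),("sleeve top",(abs(P[:,2]-.054)<.003)&near),("handle top",(abs(P[:,2]-.112)<.003)&near),("handle",(P[:,2]>.075)&(P[:,2]<.125)&near&(f.max(1)<90))):
    print(n,m.sum(),yawfit(P[m]),P[m].min(0).round(3),P[m].max(0).round(3))
# known edge rays: plate right edge at z=.01, in crop px (325,540),(475,200)
for (a,b,z) in (((327,540),(475,200),.010),((345,333),(418,160),.02),((388,341),(465,180),.02)):
    q=cast(c,np.array([a,b])/6+[370,190]-.5,z); d=q[1]-q[0]; print(q.round(4).tolist(),np.arctan2(d[1],d[0]))
E
```

```text
plate 892 (array([ 376.2, -295.2]), array([101.6, 365.8]), np.float32(-0.60428506)) [ 0.203 -0.42   0.006] [ 0.513 -0.168  0.013]
sleeve top 382 (array([ 295.6, -229.8]), array([ 39.8, 154. ]), np.float32(-0.60201776)) [ 0.221 -0.287  0.051] [ 0.358 -0.173  0.057]
handle top 64 (array([ 341.4, -263.8]), array([28.2, 30.8]), np.float32(-0.5844304)) [ 0.323 -0.283  0.109] [ 0.36  -0.245  0.114]
handle 231 (array([ 341.4, -263.5]), array([32.9, 34.1]), np.float32(-0.7260827)) [ 0.32  -0.283  0.075] [ 0.36  -0.244  0.114]
[[0.1952, -0.2326, 0.01], [0.4053, -0.3766, 0.01]] -0.6010692396395528
[[0.3084, -0.2791, 0.02], [0.4268, -0.3562, 0.02]] -0.5773112095228741
[[0.3001, -0.2951, 0.02], [0.4079, -0.3715, 0.02]] -0.6165169739809346
```

```bash
cat >> h.py <<'E'
def go(p,yaw):
    "shift (30 mm) and turn (6 deg) in tool axes to TCP p, tool down, jaw axis along -gauge y"
    s=robot.read_state(); R0=R.from_quat(s["eef_rot"])
    x=np.array([np.sin(yaw),-np.cos(yaw),0]); z=np.array([0,0,-1.]); Rt=R.from_matrix(np.c_[x,np.cross(z,x),z])
    print("t",s["time"],"tcp",s["ee_pos"].round(4),"F",s["wrist_force"].round(1),"w",round(s["width"],3))
    print("shift",(R0.inv().apply(np.array(p)-s["ee_pos"])/.03).round(2),"turn",(np.degrees((R0.inv()*Rt).as_rotvec())/6).round(2))
E
python3 -c "
from h import *
go([.341,-.264,.18],-.6)"
```

```text
t 0.2 tcp [ 0.2812 -0.558   0.2143] F [-0.  -0.7  0.6] w 0.998
shift [-7.85 -6.19  1.15] turn [0.000e+00 1.000e-02 1.019e+01]
```

Call:
play_rows:
  steps:
    - [1, -1.0, -0.8, 0, 0, 0, 1.5]
    - [1, -2.2, -1.7, 0, 0, 0, 3]
    - [1, -3.5, -2.7, 0, 0, 0, 4.6]
    - [1, -4.8, -3.8, 0, 0, 0, 6.2]
    - [1, -6.1, -4.8, 0.2, 0, 0, 7.8]
    - [1, -7.2, -5.7, 0.6, 0, 0, 9.2]
    - [1, -7.85, -6.19, 1.0, 0, 0, 10.19]
    - [1, -7.85, -6.19, 1.15, 0, 0, 10.19]
    - [1, -7.85, -6.19, 1.15, 0, 0, 10.19]

```text
time: 1.32
ee_pos: [0.3412, -0.2648, 0.18]
eef_rot: [-0.467, 0.884, 0.0, 0.0]
wrist_force: [0.8, -0.4, -0.4]
width: 1.002
```

```bash
python3 - <<'E'
from h import *
go([.341,-.264,.071],-.6)
c=robot.read_camera("side"); t=robot.read_camera("top")
a=cv2.resize(c["frame"][170:290,350:490],None,fx=5,fy=5,interpolation=cv2.INTER_CUBIC)
cv2.imwrite("pics/side2.png",a); cv2.imwrite("pics/top2.png",cv2.resize(t["frame"][150:350,300:540],None,fx=3,fy=3,interpolation=cv2.INTER_CUBIC))
E
```

```text
t 1.325 tcp [ 0.3412 -0.2648  0.18  ] F [ 0.8 -0.4 -0.4] w 1.002
shift [-0.02  0.02  3.63] turn [0.   0.   0.02]
```

View pics/side2.png

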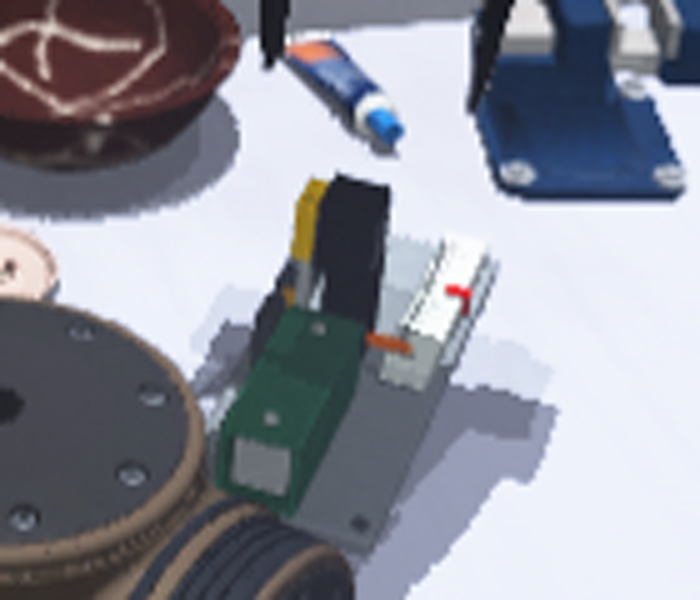

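View pics/top2.png

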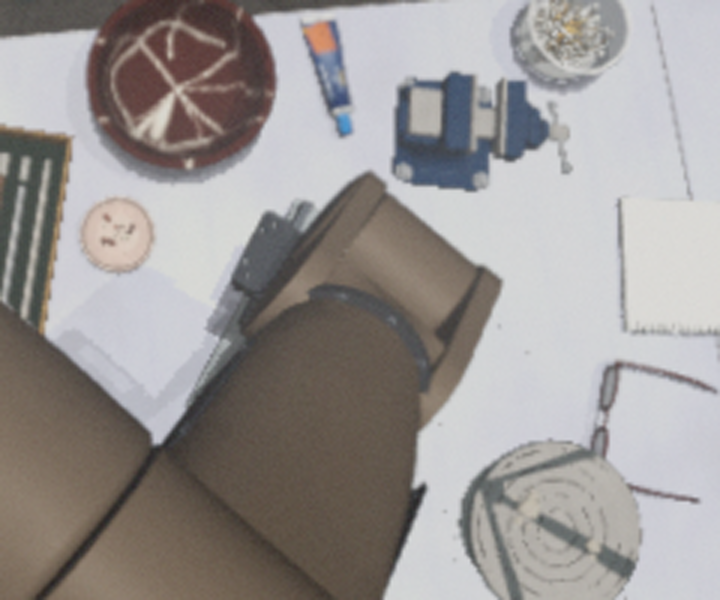

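The side view is clear. The handle top is at crop (360,185), the pointer tip at about (410,350), and the red clip at (446–470, 290–312). I measure these in gauge axes next.

```bash
cat >> h.py <<'E'
YAW=-.6; O=np.array([.3414,-.2638])
def g(P,yaw=YAW): 
    P=np.atleast_2d(P); q=P[:,:2]-O; c,s=np.cos(yaw),np.sin(yaw); return np.c_[q@[c,s],q@[-s,c],P[:,2]]
def marks(c,show=True,box=(388,190,470,290)):
    f=c["frame"].astype(int); x0,y0,x1,y1=box; b,gr,r=f[...,0],f[...,1],f[...,2]; out={}
    w=np.zeros(f.shape[:2],bool); w[y0:y1,x0:x1]=1
    for n,m,z in (("red",(r-gr>60)&(b-gr>-25)&(abs(b-gr)<45),.025),("orange",(r-gr>45)&(gr-b>15)&(r>120)&(r-gr<150),.026)):
        v,u=np.nonzero(m&w); q=g(cast(c,np.c_[u,v],z))*1000
        out[n]=q; 
        if show:
            print(n,len(u)); print(np.c_[u,v,f[v,u],q[:,:2].round(1),1000*deproj(c,np.c_[u,v])[:,2].round(3)].tolist() if len(u)<60 else "many")
    return out
E
python3 - <<'E'
from h import *
c=robot.read_camera("side"); marks(c)
px,P=cloud(c,(388,190,455,285)); f=c["frame"][px[:,1],px[:,0]].astype(int); Q=g(P)*1000
for n,m in (("top",(abs(Q[:,2]-112)<3)&(abs(Q[:,:2]).max(1)<40)),("minus-y face",(f.max(1)<70)&(Q[:,2]>75)&(Q[:,2]<105)&(abs(Q[:,:2]).max(1)<40)),("yellow",(f[:,2]-f[:,0]>70)&(f[:,1]>110)&(Q[:,2]>60))):
    print(n,m.sum(),np.percentile(Q[m],[2,25,50,75,98],axis=0).round(1).tolist())
m=(abs(Q[:,2]-54)<3); print("sleeve y",np.percentile(Q[m],[1,99],axis=0).round(1).tolist(),yawfit(P[m]))
E
```

```text
red 13
[[439.0, 227.0, 112.0, 109.0, 236.0, 64.7, -41.1, 24.0], [440.0, 227.0, 84.0, 81.0, 240.0, 65.8, -43.5, 20.0], [441.0, 227.0, 91.0, 87.0, 246.0, 66.9, -45.9, 24.0], [443.0, 227.0, 167.0, 162.0, 225.0, 69.1, -50.7, 21.0], [439.0, 228.0, 113.0, 109.0, 199.0, 60.2, -42.2, 22.0], [440.0, 228.0, 57.0, 51.0, 224.0, 61.3, -44.6, 23.0], [441.0, 228.0, 54.0, 46.0, 224.0, 62.4, -47.0, 23.0], [442.0, 228.0, 51.0, 43.0, 224.0, 63.5, -49.4, 21.0], [443.0, 228.0, 50.0, 43.0, 239.0, 64.6, -51.8, 24.0], [442.0, 229.0, 88.0, 81.0, 167.0, 59.0, -50.5, 21.0], [443.0, 229.0, 54.0, 44.0, 178.0, 60.1, -52.8, 21.0], [443.0, 230.0, 56.0, 46.0, 119.0, 55.7, -53.9, 18.0], [443.0, 231.0, 61.0, 50.0, 116.0, 51.2, -54.9, 14.0]]
orange 16
[[424.0, 237.0, 45.0, 77.0, 158.0, 3.3, -16.9, 30.0], [425.0, 237.0, 46.0, 79.0, 161.0, 4.4, -19.2, 27.0], [426.0, 237.0, 61.0, 95.0, 163.0, 5.5, -21.6, 24.0], [427.0, 237.0, 90.0, 115.0, 166.0, 6.5, -23.9, 9.0], [424.0, 238.0, 60.0, 80.0, 140.0, -0.9, -18.0, 25.0], [425.0, 238.0, 49.0, 78.0, 149.0, 0.2, -20.4, 25.0], [426.0, 238.0, 46.0, 78.0, 158.0, 1.3, -22.7, 28.0], [
[... 254 characters left out ...]
.1, 24.0], [428.0, 239.0, 52.0, 77.0, 143.0, -0.8, -28.5, 26.0], [429.0, 239.0, 53.0, 78.0, 144.0, 0.3, -30.8, 27.0], [430.0, 239.0, 49.0, 75.0, 145.0, 1.4, -33.1, 27.0], [431.0, 239.0, 52.0, 82.0, 156.0, 2.4, -35.4, 28.0]]
top 61 [[-14.7, -13.2, 109.1], [-7.2, -7.7, 109.8], [-0.2, -0.1, 110.2], [8.3, 5.9, 111.4], [15.8, 13.7, 112.6]]
minus-y face 123 [[-16.5, -15.4, 75.3], [-13.2, -9.1, 81.5], [-12.1, -1.3, 90.2], [-10.3, 7.0, 97.3], [-3.9, 14.3, 103.5]]
yellow 54 [[-13.2, 17.6, 73.3], [-10.9, 19.6, 87.7], [-9.1, 21.7, 97.7], [-2.3, 23.7, 104.4], [13.1, 26.0, 107.2]]
sleeve y [[-134.4, -17.1, 51.0], [12.1, 22.4, 56.4]] (array([ 410.3, -247.2]), array([160.9, 362.6]), np.float32(-0.6654409))
```

Call:
play_rows:
  steps:
    - [1, 0, 0, 1.0, 0, 0, 0]
    - [1, -0.05, 0.02, 2.2, 0, 0, 0]
    - [1, -0.05, 0.02, 3.2, 0, 0, 0]
    - [1, -0.05, 0.02, 3.63, 0, 0, 0]
    - [1, -0.05, 0.02, 3.63, 0, 0, 0]
  force: 25

```text
time: 2.1
ee_pos: [0.3413, -0.2637, 0.0711]
eef_rot: [-0.466, 0.885, 0.001, -0.0]
wrist_force: [-0.3, 0.0, -0.0]
width: 0.999
```

Call:
play_rows:
  steps:
    - [-1, 0, 0, 0, 0, 0, 0]
    - [-1, 0, 0, 0, 0, 0, 0]
    - [-1, 0, 0, 0, 0, 0, 0]
    - [-1, 0, 0, 0, 0, 0, 0]
    - [-1, 0, 0, 0, 0, 0, 0]
    - [-1, 0, 0, 0, 0, 0, 0]
  force: 25

```text
time: 2.85
ee_pos: [0.3416, -0.2634, 0.0712]
eef_rot: [-0.466, 0.885, 0.001, 0.0]
wrist_force: [4.3, 5.7, 4.8]
width: 0.429
```

```bash
python3 - <<'E'
from h import *
s=robot.read_state(); print(s["time"],s["ee_pos"],s["width"],s["width"]*95,s["wrist_force"],s["wrist_torque"],s["eef_rot"])
c=robot.read_camera("side")
cv2.imwrite("pics/side3.png",cv2.resize(c["frame"][170:290,350:490],None,fx=5,fy=5,interpolation=cv2.INTER_CUBIC))
E
```

```text
2.85 [ 0.3415562  -0.26335373  0.07122561] 0.42893997237352377 40.74929737548476 [4.30252793 5.71911227 4.78938158] [ 1.21083515 -0.8092131  -0.03130792] [-4.66097159e-01  8.84733260e-01  6.74912002e-04  2.03713062e-04]
```

View pics/side3.png

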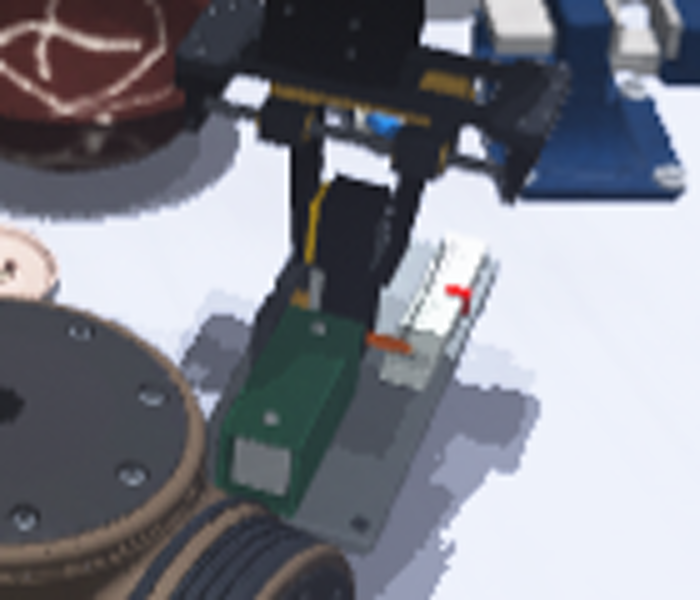

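The fingers straddle the handle with the button partly in. The opening is 40.7 mm and the fingers may still be closing, so I wait a few more rows.

Call:
play_rows:
  steps:
    - [-1, 0, 0, 0, 0, 0, 0]
    - [-1, 0, 0, 0, 0, 0, 0]
    - [-1, 0, 0, 0, 0, 0, 0]
    - [-1, 0, 0, 0, 0, 0, 0]
  force: 25

```text
time: 3.4
ee_pos: [0.3424, -0.2618, 0.0715]
eef_rot: [-0.465, 0.885, 0.001, 0.001]
wrist_force: [13.8, 16.2, 5.8]
width: 0.342
```

The button is fully in at about 32.5 mm. The handle has pulled the hand about 2 mm towards +y, with a 21 N side load, so I relieve that and start drawing.

Call:
play_rows:
  steps:
    - [-1, -0.02, 0, 0, 0, 0, 0]
    - [-1, -0.02, 0, 0, 0, 0, 0]
    - [-1, -0.02, -0.15, 0, 0, 0, 0]
    - [-1, -0.02, -0.4, 0, 0, 0, 0]
    - [-1, -0.02, -0.7, 0, 0, 0, 0]
    - [-1, -0.02, -1.0, 0, 0, 0, 0]
    - [-1, -0.02, -1.0, 0, 0, 0, 0]
  force: 25

```text
time: 4.28
ee_pos: [0.3673, -0.2787, 0.0715]
eef_rot: [-0.465, 0.885, 0.001, 0.001]
wrist_force: [-5.5, -3.7, 5.1]
width: 0.349
```

```bash
python3 - <<'E'
from h import *
s=robot.read_state(); print(s["time"],g(s["ee_pos"])*1000,s["width"]*95,(R.from_euler('z',-YAW).apply(s["wrist_force"])).round(1))
c=robot.read_camera("side"); marks(c)
E
```

```text
4.275 [[29.80094183  2.38754056 71.46180892]] 33.158297205827566 [-2.5 -6.2  5.1]
red 14
[[439.0, 227.0, 111.0, 108.0, 235.0, 64.7, -41.1, 23.0], [440.0, 227.0, 79.0, 79.0, 239.0, 65.8, -43.5, 23.0], [441.0, 227.0, 84.0, 82.0, 239.0, 66.9, -45.9, 23.0], [439.0, 228.0, 110.0, 106.0, 198.0, 60.2, -42.2, 22.0], [440.0, 228.0, 52.0, 47.0, 223.0, 61.3, -44.6, 23.0], [441.0, 228.0, 50.0, 43.0, 225.0, 62.4, -47.0, 24.0], [442.0, 228.0, 46.0, 39.0, 223.0, 63.5, -49.4, 22.0], [443.0, 228.0, 46.0, 38.0, 227.0, 64.6, -51.8, 24.0], [442.0, 229.0, 85.0, 79.0, 167.0, 59.0, -50.5, 24.0], [443.0, 229.0, 50.0, 41.0, 177.0, 60.1, -52.8, 24.0], [443.0, 230.0, 53.0, 42.0, 118.0, 55.7, -53.9, 20.0], [443.0, 231.0, 57.0, 47.0, 115.0, 51.2, -54.9, 17.0], [432.0, 233.0, 50.0, 70.0, 131.0, 30.4, -31.0, 24.0], [434.0, 233.0, 50.0, 73.0, 138.0, 32.6, -35.7, 28.0]]
orange 15
[[427.0, 231.0, 41.0, 69.0, 140.0, 32.3, -17.1, 27.0], [428.0, 231.0, 40.0, 75.0, 157.0, 33.4, -19.5, 26.0], [429.0, 231.0, 41.0, 68.0, 139.0, 34.5, -21.9, 28.0], [430.0, 231.0, 58.0, 91.0, 156.0, 35.6, -24.3, 23.0], [427.0, 232.0, 55.0, 76.0, 135.0, 27.9, -18.3, 24.0], [428.0, 232.0, 57.0, 77.0, 135.0, 29.0, -20.6, 27.0], [429.0, 232.0, 45.0, 73.0, 143.0, 30.1, -23.0, 25.0], [430.0, 232.0, 42.0, 70.0, 142.0, 31.2, -25.4, 26.0], [431.0, 232.0, 42.0, 68.0, 139.0, 32.3, -27.8, 22.0], [432.0, 232.0, 43.0, 69.0, 138.0, 33.4, -30.1, 24.0], [433.0, 232.0, 55.0, 83.0, 143.0, 34.5, -32.5, 19.0], [431.0, 233.0, 67.0, 88.0, 145.0, 28.0, -28.9, 24.0], [432.0, 233.0, 50.0, 70.0, 131.0, 29.1, -31.2, 24.0], [433.0, 233.0, 56.0, 78.0, 138.0, 30.1, -33.6, 26.0], [434.0, 233.0, 50.0, 73.0, 138.0, 31.2, -36.0, 28.0]]
```

Call:
play_rows:
  steps:
    - [-1, 0, -0.2, 0, 0, 0, 0]
    - [-1, 0, -0.5, 0, 0, 0, 0]
    - [-1, 0, -0.8, 0, 0, 0, 0]
    - [-1, 0, -0.95, 0, 0, 0, 0]
    - [-1, 0, -0.95, 0, 0, 0, 0]
    - [-1, 0, -0.95, 0, 0, 0, 0]
  force: 25

```text
time: 5.08
ee_pos: [0.39, -0.2945, 0.0715]
eef_rot: [-0.465, 0.885, 0.002, 0.001]
wrist_force: [-6.2, -0.9, 4.0]
width: 0.35
```

```bash
python3 - <<'E'
from h import *
s=robot.read_state(); print(s["time"],g(s["ee_pos"])*1000,s["width"]*95,(R.from_euler('z',-YAW).apply(s["wrist_force"])).round(1))
c=robot.read_camera("side"); marks(c)
a=cv2.resize(c["frame"][205:250,405:465],None,fx=13,fy=13,interpolation=cv2.INTER_CUBIC)
cv2.imwrite("pics/side4.png",a)
E
```

```text
5.075 [[57.46028788  2.11475077 71.46927742]] 33.22148519595089 [-4.6 -4.3  4. ]
red 12
[[434.0, 226.0, 43.0, 66.0, 132.0, 63.6, -27.9, 27.0], [439.0, 227.0, 66.0, 59.0, 132.0, 64.7, -41.1, 23.0], [440.0, 227.0, 58.0, 52.0, 129.0, 65.8, -43.5, 21.0], [441.0, 227.0, 60.0, 53.0, 128.0, 66.9, -45.9, 20.0], [440.0, 228.0, 54.0, 46.0, 116.0, 61.3, -44.6, 25.0], [441.0, 228.0, 52.0, 43.0, 116.0, 62.4, -47.0, 26.0], [442.0, 228.0, 48.0, 39.0, 125.0, 63.5, -49.4, 24.0], [443.0, 228.0, 48.0, 38.0, 129.0, 64.6, -51.8, 19.0], [442.0, 229.0, 61.0, 53.0, 126.0, 59.0, -50.5, 21.0], [443.0, 229.0, 50.0, 39.0, 126.0, 60.1, -52.8, 22.0], [443.0, 230.0, 51.0, 42.0, 117.0, 55.7, -53.9, 20.0], [443.0, 231.0, 53.0, 43.0, 109.0, 51.2, -54.9, 17.0]]
orange 14
[[431.0, 225.0, 57.0, 89.0, 154.0, 63.4, -19.8, 24.0], [429.0, 226.0, 45.0, 64.0, 123.0, 56.6, -16.1, 28.0], [430.0, 226.0, 45.0, 73.0, 143.0, 57.7, -18.5, 29.0], [431.0, 226.0, 41.0, 70.0, 143.0, 58.9, -20.9, 26.0], [432.0, 226.0, 41.0, 68.0, 139.0, 60.0, -23.3, 27.0], [433.0, 226.0, 42.0, 68.0, 138.0, 61.1, -25.7, 26.0], [434.0, 226.0, 43.0, 66.0, 132.0, 62.2, -28.2, 27.0], [435.0, 226.0, 54.0, 87.0, 153.0, 63.3, -30.6, 28.0], [432.0, 227.0, 58.0, 78.0, 138.0, 55.5, -24.5, 24.0], [433.0, 227.0, 59.0, 80.0, 138.0, 56.6, -26.9, 26.0], [434.0, 227.0, 49.0, 78.0, 146.0, 57.7, -29.3, 807.0], [435.0, 227.0, 49.0, 74.0, 136.0, 58.8, -31.7, 26.0], [436.0, 227.0, 43.0, 68.0, 134.0, 59.9, -34.1, 26.0], [437.0, 227.0, 58.0, 86.0, 142.0, 61.0, -36.5, 26.0]]
```

View pics/side4.png

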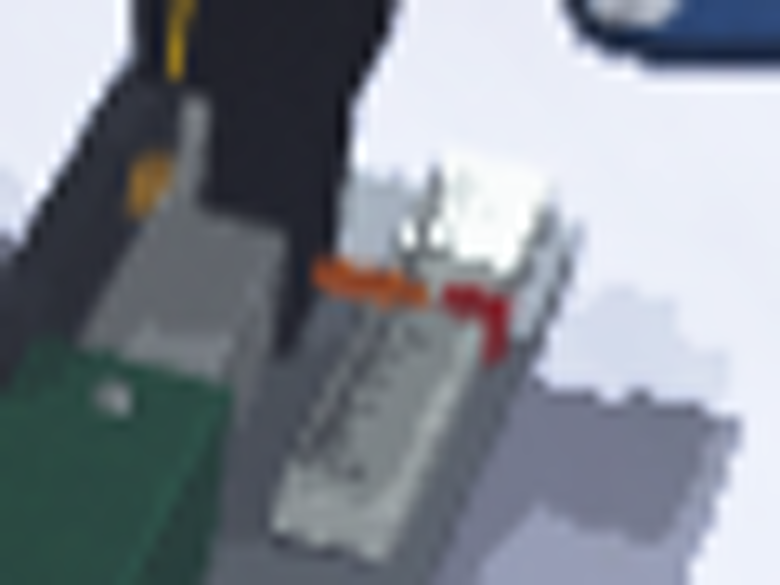

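The pointer tip (crop 425,292) sits just short of the clip (crop 445–510, 290–300). I work out the last few millimetres with colour-weighted centroids.

```bash
cat >> h.py <<'E'
def sub(c,f,cols,rows,z,kind):
    "colour-weighted centroid and 2nd-moment extent along gauge x, per column"
    f=f.astype(float); out=[]
    for u in cols:
        v=np.arange(*rows); p=f[v,u]; w=(p[:,2]-p[:,1])if kind=="red" else (p[:,2]-p[:,0]); w=np.clip(w-np.median(w)-8,0,None)
        m=(w*v).sum()/w.sum(); q=g(cast(c,[[u,m]],z))[0]*1000; out.append((u,round(m,2),round(w.sum()/w.max(),2),q[:2].round(1).tolist()))
    return out
E
python3 - <<'E'
from h import *
cs=[robot.read_camera("side") for _ in range(4)]; c=cs[0]; f=np.mean([k["frame"].astype(float) for k in cs],0)
f0=cv2.imread("pics/side0.png")
print("clip lit",sub(c,f0,range(438,444),(222,234),.025,"red"))
print("clip now",sub(c,f,range(439,444),(222,234),.025,"red"))
print("ptr start",sub(c,f0,range(426,433),(232,245),.026,"o"))
print("ptr now",sub(c,f,range(430,438),(220,233),.026,"o"))
E
```

```text
clip lit [(438, np.float64(nan), np.float64(nan), [nan, nan]), (439, np.float64(227.42), np.float64(1.75), [62.8, -41.6]), (440, np.float64(227.55), np.float64(1.95), [63.3, -44.1]), (441, np.float64(227.58), np.float64(1.9), [64.3, -46.5]), (442, np.float64(228.54), np.float64(1.83), [61.1, -50.0]), (443, np.float64(228.83), np.float64(2.44), [60.9, -52.7])]
clip now [(439, np.float64(227.41), np.float64(1.9), [62.8, -41.5]), (440, np.float64(227.67), np.float64(2.36), [62.7, -44.2]), (441, np.float64(227.72), np.float64(2.45), [63.6, -46.7]), (442, np.float64(229.18), np.float64(2.84), [58.2, -50.6]), (443, np.float64(229.5), np.float64(3.76), [57.9, -53.4])]
ptr start [(426, np.float64(237.57), np.float64(2.43), [3.1, -22.2]), (427, np.float64(237.78), np.float64(2.07), [3.3, -24.8]), (428, np.float64(238.08), np.float64(2.22), [3.1, -27.5]), (429, np.float64(238.26), np.float64(1.74), [3.4, -30.0]), (430, np.float64(238.47), np.float64(2.23), [3.6, -32.5]), (431, np.float64(239.19), np.float64(1.56), [1.7, -35.6]), (432, np.float64(239.33), np.float64(1.5), [2.1, -38.1])]
ptr now [(430, np.float64(225.77), np.float64(2.44), [58.8, -18.2]), (431, np.float64(225.83), np.float64(2.76), [59.6, -20.7]), (432, np.float64(226.27), np.float64(2.34), [58.7, -23.6]), (433, np.float64(226.33), np.float64(2.31), [59.6, -26.1]), (434, np.float64(226.78), np.float64(2.56), [58.7, -29.0]), (435, np.float64(226.58), np.float64(2.44), [60.7, -31.2]), (436, np.float64(227.02), np.float64(1.79), [59.8, -34.1]), (437, np.float64(227.22), np.float64(1.82), [60.0, -36.8])]h.py:42: RuntimeWarning: invalid value encountered in scalar divide
  m=(w*v).sum()/w.sum(); q=g(cast(c,[[u,m]],z))[0]*1000; out.append((u,round(m,2),round(w.sum()/w.max(),2),q[:2].round(1).tolist()))
```

Call:
play_rows:
  steps:
    - [-1, 0, -0.07, 0, 0, 0, 0]
    - [-1, 0, -0.14, 0, 0, 0, 0]
    - [-1, 0, -0.14, 0, 0, 0, 0]
    - [-1, 0, -0.14, 0, 0, 0, 0]
  force: 25

```text
time: 5.82
ee_pos: [0.3929, -0.2965, 0.0714]
eef_rot: [-0.465, 0.885, 0.002, 0.001]
wrist_force: [-4.9, 0.5, 4.5]
width: 0.351
```

```bash
python3 - <<'E'
from h import *
s=robot.read_state(); print(s["time"],g(s["ee_pos"])*1000,s["width"]*95,(R.from_euler('z',-YAW).apply(s["wrist_force"])).round(1))
cs=[robot.read_camera("side") for _ in range(6)]; c=cs[0]; f=np.mean([k["frame"].astype(float) for k in cs],0)
print("clip now",sub(c,f,range(439,444),(222,234),.025,"red"))
print("ptr now",sub(c,f,range(430,439),(219,232),.026,"o"))
a=np.uint8(f)[205:250,405:465]; cv2.imwrite("pics/side5.png",cv2.resize(a,None,fx=13,fy=13,interpolation=cv2.INTER_CUBIC))
E
```

```text
5.825 [[61.00069224  2.0771831  71.44659442]] 33.377747597431636 [-4.3 -2.3  4.5]
clip now [(439, np.float64(227.49), np.float64(1.98), [62.5, -41.6]), (440, np.float64(227.75), np.float64(2.42), [62.4, -44.3]), (441, np.float64(227.79), np.float64(2.36), [63.3, -46.8]), (442, np.float64(229.21), np.float64(2.84), [58.1, -50.7]), (443, np.float64(229.5), np.float64(3.76), [57.9, -53.4])]
ptr now [(430, np.float64(224.66), np.float64(2.79), [63.8, -16.9]), (431, np.float64(225.25), np.float64(2.28), [62.2, -20.1]), (432, np.float64(225.3), np.float64(2.3), [63.1, -22.5]), (433, np.float64(225.7), np.float64(2.37), [62.5, -25.4]), (434, np.float64(225.93), np.float64(2.55), [62.5, -28.1]), (435, np.float64(226.1), np.float64(2.26), [62.9, -30.7]), (436, np.float64(226.25), np.float64(2.04), [63.3, -33.3]), (437, np.float64(226.56), np.float64(2.19), [63.0, -36.0]), (438, np.float64(227.09), np.float64(1.6), [61.7, -39.0])]
```

View pics/side5.png

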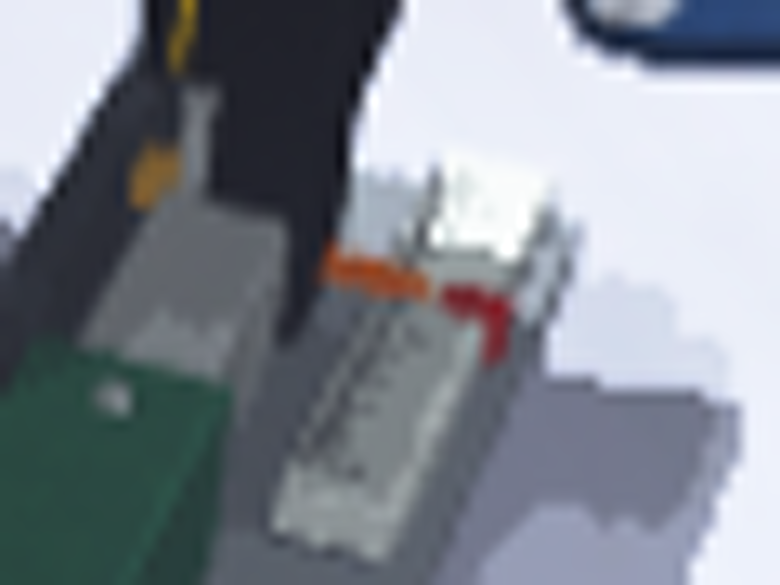

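```bash
python3 - <<'E'
from h import *
s=robot.read_state(); print(s["time"],g(s["ee_pos"])*1000,s["width"]*95,abs(s["joint_vel"]).max())
robot.sign_off()
E
```

```text
6.125 [[61.03185783  2.06434539 71.44970894]] 32.861338628497215 0.0021996720279859
the job is handed in; nothing more can be done
```

I pinched the handle with 25 N, which squeezed the lock button in, drew the arm out about 61 mm, and handed in while still holding it at about 6.1 s.

**Last checks:**
- **Alignment:** the side camera put the pointer at about 62.9 mm and the clip at 62.5 to 63.4 mm along the scale. That is within about 1 mm, but it rests on sub-pixel readings where one pixel is about 4 mm. The top camera was blocked by the arm, so it could not confirm this.
- **Button:** the jaw opening was about 33 mm, just under the 34 mm expected with the button squeezed in. I take that as fully in.
- **At rest:** joint speeds were about 0.002 rad/s, and the hand moved only about 0.03 mm during the last look.
- **Side load:** while the jaws closed, the load rose briefly to about 21 N because the handle was about 2 mm off my estimate. I relieved it before drawing.
- **Other objects:** I moved nothing else near them and saw no contact, but I did not check their positions afterwards.

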